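# Close the solvent push valves in flow order

### The job

Close down the solvent line at the drip tray: with the fingertips gently press the push valves fully home one after another, first the one with the round mushroom button, then the square button, then the long bar. Leave the fourth valve, with the small pin knob, as it is, never pull a valve up, do not disturb the glassware and other things standing about, and finish with the hand clear.

Things in the scene. Friction and masses are not known exactly. Their poses are not given: they have to be found in the camera images.
- round_top (a point): Head of the ROUND push valve: a black mushroom button 46 mm across, flat over its middle 32 mm. The head is 12 mm thick, on a stem in an aluminium block 48 x 48 x 40 mm fixed to the tray. This point is the centre of the head's flat top: 86 mm above the bench when fully out, 74 mm when home on its stop.
- round_plunger (a joint): How far the round valve's plunger is pushed in, in m: 0 fully out, 0.012 at its bottom stop; it starts between 0 and 0.003. It slides straight up and down, about 4 N moves it, it stays wherever it is left (no spring) and meets its stop at 0.012; the head has a rubber cushion that gives 1 mm per 2.5 N. It counts as home from 0.0095.
- square_top (a point): Head of the SQUARE push valve: a black square button 30 x 30 mm. The head is 12 mm thick, on a stem in an aluminium block 48 x 48 x 40 mm fixed to the tray. This point is the centre of the head's flat top: 86 mm above the bench when fully out, 74 mm when home on its stop.
- square_plunger (a joint): How far the square valve's plunger is pushed in, in m: 0 fully out, 0.012 at its bottom stop; it starts between 0 and 0.003. It slides straight up and down, about 4 N moves it, it stays wherever it is left (no spring) and meets its stop at 0.012; the head has a rubber cushion that gives 1 mm per 2.5 N. It counts as home from 0.0095.
- bar_top (a point): Head of the BAR push valve: a black oblong bar 66 mm long (along its y axis) and 20 mm wide. The head is 12 mm thick, on a stem in an aluminium block 48 x 48 x 40 mm fixed to the tray. This point is the centre of the head's flat top: 86 mm above the bench when fully out, 74 mm when home on its stop.
- bar_plunger (a joint): How far the bar valve's plunger is pushed in, in m: 0 fully out, 0.012 at its bottom stop; it starts between 0 and 0.003. It slides straight up and down, about 4 N moves it, it stays wherever it is left (no spring) and meets its stop at 0.012; the head has a rubber cushion that gives 1 mm per 2.5 N. It counts as home from 0.0095.
- pin_top (a point): Head of the PIN push valve (vent), to be left alone: a small black round knob only 14 mm across. The head is 12 mm thick, on a stem in an aluminium block 48 x 48 x 40 mm fixed to the tray. This point is the centre of the head's flat top: 86 mm above the bench when fully out, 74 mm when home on its stop.
- pin_plunger (a joint): How far the pin valve's plunger is pushed in, in m: 0 fully out, 0.012 at its stop; it starts between 0 and 0.003 and is to stay there.
- tray: Grey drip tray fixed to the bench, 250 mm (x) by 440 mm (y), floor 6 mm thick with a 12 mm high rim; carries the four valves and four loose pieces of glassware. Origin: centre of its underside.
- vial_a: Loose amber vial with white cap, 24 mm across, 44 mm tall, standing on the tray among the valves. A bystander. Origin: centre of its underside.
- vial_b: A second vial like vial_a, also on the tray among the valves. A bystander. Origin: centre of its underside.
- jar: Loose clear jar with white cap, 40 mm across, 52 mm tall, on the tray. A bystander. Origin: centre of its underside.
- beaker: Loose small glass beaker, 44 mm across, 55 mm tall, on the tray. A bystander. Origin: centre of its underside.
- reagent: Loose amber bottle, 70 mm across, 150 mm tall, on the bench left of the tray. A bystander. Origin: centre of its underside.
- driver: Loose screwdriver, 160 mm long, lying on the bench right of the tray. A bystander. Origin: near the middle of its length.

How it is judged (in metres and radians):
On the way, in this order (a step that is already met when the one before it is completed fails the run):
1. the round valve is pressed home (value of joint round_plunger above 0.0095 m), for 0.1 s.
2. the square valve is pressed home (value of joint square_plunger above 0.0095 m), for 0.1 s.
3. the bar valve is pressed home (value of joint bar_plunger above 0.0095 m), for 0.1 s.
At the end, for the whole second after the job is handed in: The round, square and bar valves are each pushed in at least 9.5 mm of their 12 mm, the pin valve is still out (pushed less than 5 mm), and every bystander stands at rest within 30 mm of where it began (value of joint each of round_plunger, square_plunger, bar_plunger above 0.0095 m and value of joint pin_plunger below 0.005 m and distance of each of vial_a, vial_b, jar, beaker, reagent, driver from where it was at the start of the episode below 0.03 m and linear speed of each of vial_a, vial_b, jar, beaker, reagent, driver below 0.05 m/s); the robot touches nothing.
It fails at once if a valve pushed in (over 6 mm) before the one ahead of it in the order is home, or a closed one pulled open again ((value of joint square_plunger above 0.006 m and value of joint round_plunger below 0.0085 m) or (value of joint bar_plunger above 0.006 m and value of joint square_plunger below 0.0085 m)).
It fails at once if the pin valve pushed in (over 5 mm) (value of joint pin_plunger above 0.005 m).
It fails at once if a valve pulled up (3 mm above fully out) (value of joint any of round_plunger, square_plunger, bar_plunger, pin_plunger below -0.003 m).
It fails at once if a valve pressed hard (over 20 N) (contact force between any of the arm, the fingers and round above 20 N or contact force between any of the arm, the fingers and square above 20 N or contact force between any of the arm, the fingers and bar above 20 N or contact force between any of the arm, the fingers and pin above 20 N).
It fails at once if a bystander shifted by more than 30 mm, lifted or tipped over (distance of any of vial_a, vial_b, jar, beaker, reagent, driver from where it was at the start of the episode above 0.03 m or angle between any of vial_a, vial_b, jar, beaker, reagent's own z axis and vertical above 0.5 rad).
It also fails if it takes over 45 s, if anything falls off the work surface, if the arm or the gripper's body presses on something with over 40 N, if the wrist force passes 120 N, or if a joint passes its speed limit or range.

### The arm

A 6-joint arm with a two-finger parallel gripper is mounted at the origin on the work surface. World frame = base frame: x ahead of the robot, y to its left, z up, the work surface at z = 0. Lengths are in m, angles in degrees, forces in N, time in s.
With the tool pointing down it reaches from about 0.375 to 0.825 m from the base axis. Payload 5.5 kg.
Tool frame: the origin (TCP) lies at the very end of the fingers, on their centre line; the grasp point (between the pads) lies ctrl.pinch_z behind it (ctrl.pinch_z is the distance from the TCP to the grasp point, in m); z points along the fingers, y is the direction in which the jaws open and shut (so a half turn about z gives the same grasp; the last joint's range is limited). The gripper opens to 85 mm and grips with 20 to 120 N. Pads are 22 mm wide; open, the fingers measure 114 mm over their backs; the gripper's body (76 mm by 85 mm) begins 54 mm behind the grasp point. The pads swing forward as they close: fully open they stand 13 mm farther back than shut.
Start: joints at [64.458, 17.962, -2.699, 69.339, 0, 90], TCP at [0.259, 0.541, 0.231] pointing down, gripper open.
Joint ranges: [-152.73, 152.73], [-39.44, 99.34], [-58.76, 71.6], [-118.89, 123.64], [-81.53, 83.1], [-180, 180]. Speed limits (degrees/s): [136.94, 136.94, 172.46, 180, 180, 180].

### API

Orientations are given as a 3x3 rotation matrix whose columns are the frame's x, y, z axes.
In Python, from rig import ctrl, viewer, job gives the robot as it stands.
- The arm moves only by the tool jog_arm, never from a script. Its argument "moves" is text: rows parted by semicolons, each of 5 numbers parted by spaces: the gripper command: -1 is fully open, 1 is shut, values between are in proportion, then the shift along the tool's x, y, z in m, then the turn about the tool's z in degrees. A call has 1 to 20 rows; each row is the pose to reach, as a shift and turn from the pose commanded when the call began, along the tool's axes at that moment; what a row does not reach only later rows make up. A row lasts 1/8 s, in which the tool goes at most 62.5 mm and 10.7 degrees, less where a joint would pass 70% of its speed; a pose out of reach is approached as far as the arm can. A call with a gripper value outside its range is refused whole. The fingers move at their own pace and stop on an object; the grip force is fixed at half the most. Time passes only in rows, so rows that repeat a pose let the fingers close. It gives the time, the measured TCP pose, the force and the opening at its end, in the units of the state.
- ctrl.state(): the state, without advancing time (a new reading comes with each control period).
- viewer.read_camera(name): name is "scene" or "top" or "wrist"; returns a dict with "image" (384x512x3 uint8, red, green, blue), "depth" (384x512 float32, m along the optical axis (not along the pixel's ray), 0 where there is no reading), "fx", "fy", "cx", "cy" (pixels), "extrinsics" (4x4, takes a point from camera to world coordinates); the wrist camera has in their place "mount" (4x4, takes a point from camera to tool coordinates, whose origin is the TCP and whose axes are the flange's). Camera axes: x right, y down, z forward; pixel columns grow to the right and rows downward; lengths in m; the calibration is good to about 2 mm. A picture is of the moment at which its call begins: read the wrist's pose just before it.
- job.sign_off(): hands the job in, once; it reports no verdict.
The state is a dict: "time_s": time; "joint_pos": joint angles; "joint_velocities": joint speeds; "effort": joint torques, N m; "tcp_pos": TCP position; "tcp_rot": TCP orientation; "wrist_force": force on the tool from outside, world axes, zero at the start; "ft_torque": the same for the moment, N m; "finger_gap": finger opening in m.
Only numpy, scipy, OpenCV 4.12 (cv2) and the standard library are available. Lean on these libraries where they do the work, as an engineer would, in place of code of your own. Each camera call takes 0.05 s, during which the arm holds its last target.

## Working session

There is one attempt and no reset: what is moved stays moved. The work goes in short steps, Python scripts to look and compute and a tool call to move; the robot and the scene stay as the last step left them, time stands still between calls to the robot, and variables do not carry over. Pictures are saved under pics/ and viewed, and the job is handed in when it is done.

Besides the shell and the picture viewer there is one more tool, called after "Request:" as name(argument=value, ...) on one line, values as JSON. jog_arm: Moves the arm, as the interface text tells. Its arguments: {"type":"object","properties":{"moves":{"type":"string"}},"required":["moves"]}

```bash
ls; mkdir -p pics
python3 - <<'E'
from rig import ctrl,viewer,job
import cv2,numpy as np
s=ctrl.state();print({k:np.round(v,4).tolist() for k,v in s.items()}, ctrl.pinch_z)
for n in ["top","scene"]:
    c=viewer.read_camera(n); cv2.imwrite(f"pics/{n}0.png",c["image"][:,:,::-1]); print(n,c["fx"],c["fy"],c["cx"],c["cy"],np.round(c["extrinsics"],4).tolist())
    np.savez(f"{n}0.npz",**c)
E
```

```text
pics
{'time_s': 0.0, 'joint_pos': [64.4581, 18.0043, -2.7536, 69.3396, 0.0007, 90.0007], 'joint_velocities': [0.0473, -0.0496, 0.0223, 0.0189, -0.1112, -0.0211], 'effort': [-0.0007, -53.9593, 33.9748, 0.019, -0.0, -0.0], 'tcp_pos': [0.2585, 0.5408, 0.2304], 'tcp_rot': [[-0.9023, 0.4312, -0.0007], [0.4312, 0.9023, -0.0015], [0.0, -0.0017, -1.0]], 'wrist_force': [0.3703, -0.2624, 0.3102], 'ft_torque': [-0.0415, -0.0048, 0.0049], 'finger_gap': 0.0855} 0.0187
top 406.8077996101842 406.8077996101842 253.49321368316802 193.89655654290246 [[0.021, -0.993, 0.1165, 0.403], [-0.9997, -0.0223, -0.0094, -0.0064], [0.0119, -0.1163, -0.9931, 1.4737], [0.0, 0.0, 0.0, 1.0]]
scene 388.0066306021128 388.0066306021128 251.2271604523878 194.05948472423464 [[0.0762, 0.7525, -0.6541, 1.3221], [0.997, -0.064, 0.0425, -0.0745], [-0.0099, -0.6554, -0.7552, 0.9356], [0.0, 0.0, 0.0, 1.0]]
```

View pics/top0.png

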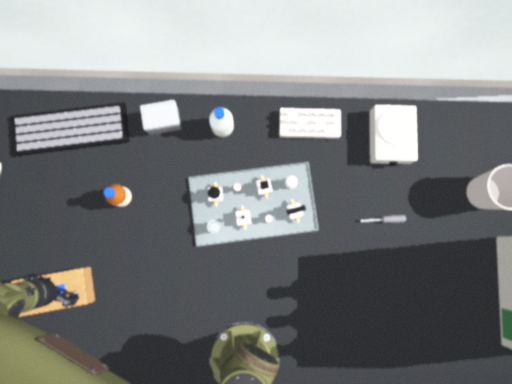

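View pics/scene0.png

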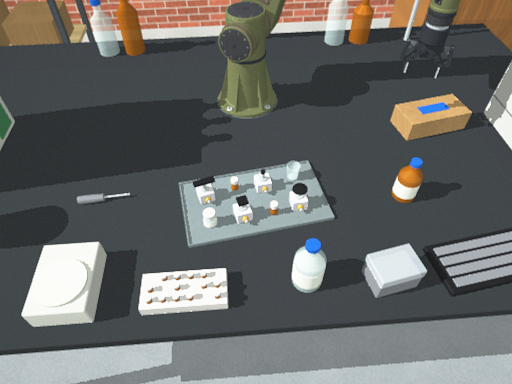

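The top view shows the tray with round at about (214,193), square (264,185), bar (295,210) and pin (243,217). I'll measure the black heads next.

```bash
cat > h.py <<'E'
import numpy as np,cv2
def ray(c,u,v,z):
    d=np.array([(u-c["cx"])/c["fx"],(v-c["cy"])/c["fy"],1.]);R=c["extrinsics"][:3,:3];t=c["extrinsics"][:3,3]
    w=R@d; return t+w*(z-t[2])/w[2]
def pt(c,u,v,d):
    p=np.array([(u-c["cx"])/c["fx"]*d,(v-c["cy"])/c["fy"]*d,d,1]);return (c["extrinsics"]@p)[:3]
E
python3 - <<'E'
from h import *
for n,(x0,y0,x1,y1) in {"top":(180,155,325,250),"scene":(170,155,340,245)}.items():
    c=dict(np.load(n+"0.npz")); im=c["image"]
    cr=im[y0:y1,x0:x1]; f=5 if n=="top" else 4.5
    cv2.imwrite(f"pics/{n}crop.png",cv2.resize(cr[:,:,::-1],None,fx=f,fy=f,interpolation=cv2.INTER_CUBIC))
    # tray mask = hull of non-dark
    g=im.max(2); m=np.zeros(g.shape,np.uint8); m[y0:y1,x0:x1]=(g[y0:y1,x0:x1]>70)
    cs,_=cv2.findContours(m,cv2.RETR_EXTERNAL,cv2.CHAIN_APPROX_SIMPLE); h=cv2.convexHull(max(cs,key=cv2.contourArea))
    t=np.zeros_like(m);cv2.fillPoly(t,[h],1); t=cv2.erode(t,np.ones((9,9)))
    d=((g<60)&(t>0)).astype(np.uint8)
    k,l,st,ce=cv2.connectedComponentsWithStats(d)
    for i in range(1,k):
        if st[i,4]<6: continue
        u,v=ce[i]; dep=c["depth"][l==i]
        P=pt(c,u,v,np.median(dep)); print(n,np.round([u,v],1),st[i],"depthpt",P.round(4),"ray84",ray(c,u,v,.084).round(4))
    print("tray corners",[ray(c,*q,.012)[:2].round(3).tolist() for q in cv2.boxPoints(cv2.minAreaRect(h))])
E
```

```text
top [264.  184.5] [262 183   5   4  16] depthpt [ 0.5993 -0.055   0.0851] ray84 [ 0.5995 -0.0551  0.084 ]
top [213.1 192.1] [209 188   9   9  61] depthpt [0.5689 0.1192 0.0866] ray84 [0.5692 0.1194 0.084 ]
top [186.7 198.5] [184 190   6  19  66] depthpt [0.5536 0.2219 0.0011] ray84 [0.5451 0.2091 0.084 ]
top [293.5 210.2] [289 209  10   3  11] depthpt [ 0.5128 -0.1575  0.0852] ray84 [ 0.5129 -0.1576  0.084 ]
top [190.6 228.6] [188 221   5  14  40] depthpt [4.447e-01 2.037e-01 4.000e-04] ray84 [0.4423 0.1918 0.084 ]
top [193. 241.] [193 238   1   7   7] depthpt [0.4007 0.193  0.0031] ray84 [0.4008 0.182  0.084 ]
tray corners [[0.711, 0.251], [0.724, -0.276], [0.382, -0.276], [0.371, 0.237]]
scene [325.2 190.8] [310 163  26  56 186] depthpt [0.525  0.2133 0.0079] ray84 [0.5904 0.1897 0.084 ]
scene [262.3 171.6] [261 170   3   4   9] depthpt [0.4928 0.0146 0.0803] ray84 [0.4964 0.0142 0.084 ]
scene [203.5 181.1] [193 176  21  11 113] depthpt [ 0.5195 -0.1654  0.0824] ray84 [ 0.521  -0.1652  0.084 ]
scene [299.5 188.4] [293 183  14  11 122] depthpt [0.5737 0.1167 0.0829] ray84 [0.5746 0.1164 0.084 ]
scene [241.9 200.4] [237 196  11  10  79] depthpt [ 0.6052 -0.0551  0.0827] ray84 [ 0.6063 -0.0551  0.084 ]
tray corners [[0.32, -0.289], [0.37, 0.292], [0.73, 0.211], [0.69, -0.267]]
```

```bash
ls pics
```

```text
scene0.png
scenecrop.png
top0.png
topcrop.png
```

View pics/topcrop.png

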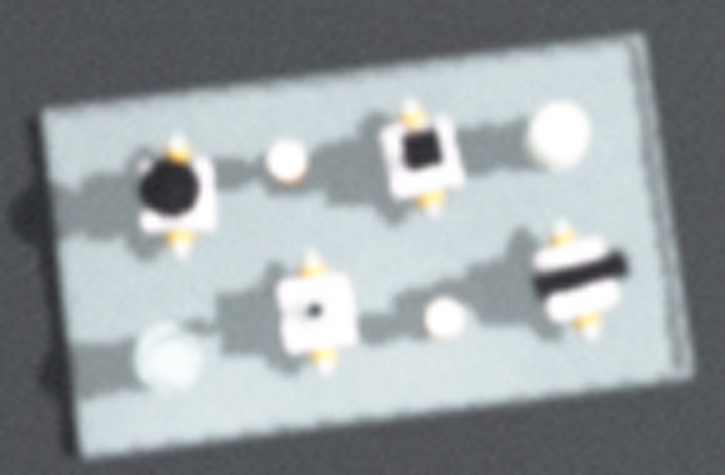

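View pics/scenecrop.png

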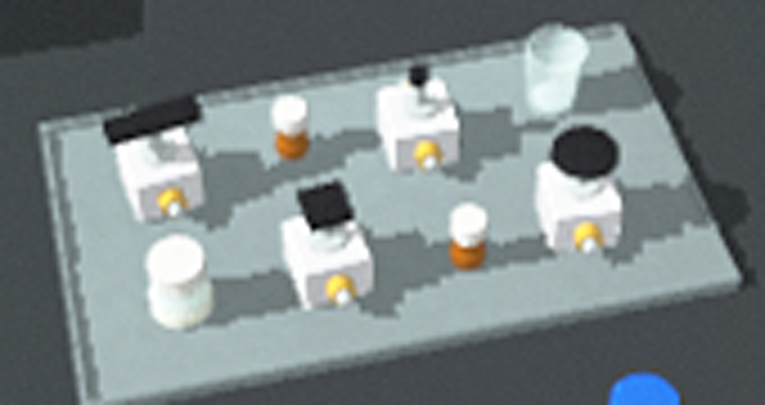

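The crops agree on the layout: the round head at left, square upper right, bar right, and pin in the middle with vials between. Top-view and scene-view head positions match to about 5 mm. I'll shut the fingers, move above the round valve, and check with the wrist camera.

Request:
jog_arm(moves="1 -0.46 -0.245 0 0;1 -0.46 -0.245 0 0;1 -0.46 -0.245 0 0;1 -0.46 -0.245 0 0;1 -0.46 -0.245 0 0;1 -0.46 -0.245 0 0;1 -0.46 -0.245 0 0;1 -0.46 -0.245 0 0;1 -0.46 -0.245 0 0;1 -0.46 -0.245 0 0;1 -0.46 -0.245 0 0;1 -0.46 -0.245 0 0;1 -0.46 -0.245 0 0;1 -0.46 -0.245 0 0")

```text
time_s: 1.85
tcp_pos: [0.5678, 0.1226, 0.2314]
tcp_rot: [[-0.903, 0.43, 0.0], [0.43, 0.903, 0.0], [-0.0, 0.0, -1.0]]
wrist_force: [-0.9, -0.6, -0.1]
finger_gap: 0.0003
```

```bash
cat > look.py <<'E'
import sys
from rig import ctrl,viewer
from h import *
def look(tag):
    s=ctrl.state(); c=viewer.read_camera("wrist")
    T=np.eye(4);T[:3,:3]=s["tcp_rot"];T[:3,3]=s["tcp_pos"]; c["extrinsics"]=T@c["mount"]
    np.savez(tag+".npz",**{k:v for k,v in c.items()}); cv2.imwrite(f"pics/{tag}.png",c["image"][:,:,::-1])
    print(s["time_s"],"tcp",np.round(s["tcp_pos"],4),"gap",round(float(s["finger_gap"]),4),"F",np.round(s["wrist_force"],2)); print(np.round(s["tcp_rot"],3).tolist()); return s,c
if __name__=="__main__": 
    s,c=look(sys.argv[1]); print(np.round(c["extrinsics"],3).tolist())
    m=(c["image"].max(2)<60).astype(np.uint8); k,l,st,ce=cv2.connectedComponentsWithStats(m)
    for i in range(1,k):
        if 150<st[i,4]<20000:
            d=np.median(c["depth"][l==i]); print(ce[i].round(1),st[i],pt(c,*ce[i],d).round(4),ray(c,*ce[i],.085).round(4))
E
python3 look.py w1
```

```text
1.85 tcp [0.5678 0.1226 0.2314] gap 0.0003 F [-0.87 -0.62 -0.06]
[[-0.903, 0.43, 0.0], [0.43, 0.903, 0.0], [-0.0, 0.0, -1.0]]
[[0.43, 0.853, 0.296, 0.49], [0.903, -0.407, -0.141, 0.159], [0.0, 0.328, -0.945, 0.373], [0.0, 0.0, 0.0, 1.0]]
[469.   21.9] [454   0  44  40 423] [ 0.5251  0.4249 -0.0013] [0.5171 0.3635 0.085 ]
[496.4 214.8] [ 468  192   44   47 1061] [ 0.8064  0.4115 -0.0014] [0.7335 0.3532 0.085 ]
```

View pics/w1.png

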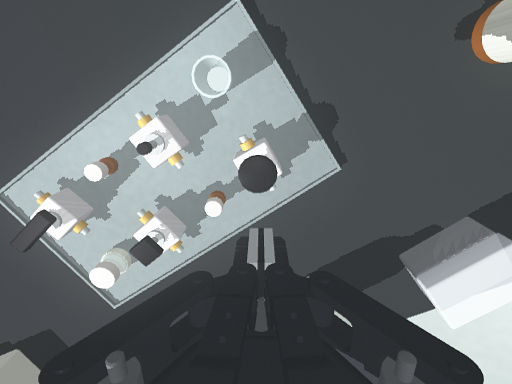

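The wrist view shows all the heads: round at (258,173), square (149,249), bar (33,230) and pin (145,148). The shut fingertips are at about (260,232). I'll measure the heads in this sharper view.

Run:
```python
from h import *
c=dict(np.load("w1.npz")); g=c["image"].max(2)
for n,(u,v) in dict(round=(258,173),square=(149,249),bar=(33,230),pin=(145,148)).items():
    P=[]
    r=34
    for vv in range(v-r,v+r):
        for uu in range(max(u-r,0),u+r):
            d=c["depth"][vv,uu]
            if d>0 and g[vv,uu]<75:
                p=pt(c,uu,vv,d)
                if .079<p[2]<.09: P.append(p)
    P=np.array(P); 
    if len(P)<5: print(n,"few");continue
    z=np.median(P[:,2]);Q=P[np.abs(P[:,2]-z)<.0025]
    b=cv2.minAreaRect((Q[:,:2]*1000).astype(np.float32))
    print(n,len(P),len(Q),"z",z.round(4),"mean",Q.mean(0).round(4),"rect mm",np.round(b[0],1),np.round(b[1],1),round(b[2],1), "ptp",np.ptp(P[:,2]).round(4))
t=dict(np.load("top0.npz")); print("bar top-view",ray(t,295.8,209.6,.085).round(4))
```

```text
round 730 686 z 0.0833 mean [0.5697 0.1221 0.0833] rect mm [567.1 120.2] [39.4 41.9] 85.0 ptp 0.0066
square 124 118 z 0.0821 mean [ 0.5991 -0.0471  0.082 ] rect mm [597.9 -53.8] [29.3 28.3] 12.5 ptp 0.0053
bar 184 167 z 0.0821 mean [ 0.5152 -0.1589  0.082 ] rect mm [ 513.7 -164.6] [20.2 66.8] 16.4 ptp 0.0057
pin 5 5 z 0.0802 mean [0.485  0.0204 0.0802] rect mm [485.7  20.9] [10.9  2.2] 5.7 ptp 0.0013
bar top-view [ 0.515  -0.1656  0.085 ]
```

Sizes and heights agree with the spec: the square measures 29x28 mm, the bar 20x67 mm, and the heads sit at about 82–84 mm. Now the round valve: quick down to about 0.10, then slowly.

Request:
jog_arm(moves="1 -0.002 -0.002 0.05 0;1 -0.002 -0.002 0.1 0;1 -0.002 -0.002 0.13 0;1 -0.002 -0.002 0.138 0;1 -0.002 -0.002 0.141 0;1 -0.002 -0.002 0.144 0;1 -0.002 -0.002 0.147 0;1 -0.002 -0.002 0.149 0;1 -0.002 -0.002 0.151 0;1 -0.002 -0.002 0.153 0;1 -0.002 -0.002 0.155 0;1 -0.002 -0.002 0.157 0;1 -0.002 -0.002 0.157 0;1 -0.002 -0.002 0.157 0")

```text
time_s: 3.65
tcp_pos: [0.569, 0.1193, 0.0742]
tcp_rot: [[-0.902, 0.431, -0.0], [0.431, 0.902, -0.0], [0.0, -0.0, -1.0]]
wrist_force: [1.9, 0.5, 3.5]
finger_gap: 0.0001
```

Request:
jog_arm(moves="1 0 0 0.001 0;1 0 0 0.002 0;1 0 0 0.003 0;1 0 0 0.003 0;1 0 0 0.003 0")

```text
time_s: 4.28
tcp_pos: [0.569, 0.1193, 0.0716]
tcp_rot: [[-0.902, 0.431, 0.0], [0.431, 0.902, 0.0], [-0.0, 0.0, -1.0]]
wrist_force: [-0.2, 1.2, 6.3]
finger_gap: 0.0
```

6.3 N at 71.6 mm matches a head on its stop with the cushion compressed 2.4 mm. Lift straight up, go over to the square, and look.

Request:
jog_arm(moves="1 0 0 -0.02 0;1 0 0 -0.06 0;1 0 0 -0.08 0;1 -0.101 -0.144 -0.08 0;1 -0.101 -0.144 -0.08 0;1 -0.101 -0.144 -0.08 0;1 -0.101 -0.144 -0.08 0;1 -0.101 -0.144 -0.08 0")

```text
time_s: 5.28
tcp_pos: [0.597, -0.054, 0.1504]
tcp_rot: [[-0.902, 0.432, -0.002], [0.432, 0.902, 0.001], [0.002, -0.0, -1.0]]
wrist_force: [-0.3, -0.2, -0.8]
finger_gap: -0.0001
```

```bash
python3 look.py w2
python3 - <<'E'
from rig import viewer
from h import *
for n,(x0,y0,x1,y1) in {"scene":(170,155,340,245)}.items():
    c=viewer.read_camera(n); im=c["image"]
    cv2.imwrite("pics/scene2.png",cv2.resize(im[y0-40:y1,x0:x1,::-1],None,fx=4.5,fy=4.5,interpolation=cv2.INTER_CUBIC))
    for u,v in [(299,188),(300,190),(298,187)]: print(pt(c,u,v,c["depth"][v,u]).round(4), im[v,u])
E
```

```text
5.275 tcp [ 0.597  -0.054   0.1504] gap -0.0001 F [-0.29 -0.18 -0.78]
[[-0.902, 0.432, -0.002], [0.432, 0.902, 0.001], [0.002, -0.0, -1.0]]
[[0.432, 0.853, 0.293, 0.52], [0.902, -0.408, -0.141, -0.018], [-0.0, 0.325, -0.946, 0.292], [0.0, 0.0, 0.0, 1.0]]
[8.6 9.4] [  0   0  25  29 402] [ 0.3481 -0.2001 -0.001 ] [ 0.3985 -0.1466  0.085 ]
[504.8  19. ] [492   0  20  57 591] [ 5.590e-01  2.218e-01 -3.000e-04] [0.5476 0.1519 0.085 ]
[444.3  72.4] [ 414   42   62   62 2936] [0.5659 0.1152 0.0721] [0.5632 0.1074 0.085 ]
[108.8 166.1] [ 79 135  52  68 399] [ 0.5162 -0.1533  0.0812] [ 0.5163 -0.1508  0.085 ]
[266.  199.1] [239 178  46  45 227] [ 0.5979 -0.05    0.0811] [ 0.5964 -0.0494  0.085 ]
[488.7 244.2] [ 436  213   76   62 2172] [ 0.8044  0.1642 -0.0012] [0.7208 0.1107 0.085 ]
[0.5626 0.1179 0.0723] [32 30 36]
[0.5691 0.12   0.0705] [30 32 34]
[0.5604 0.115  0.0747] [28 28 31]
```

View pics/w2.png

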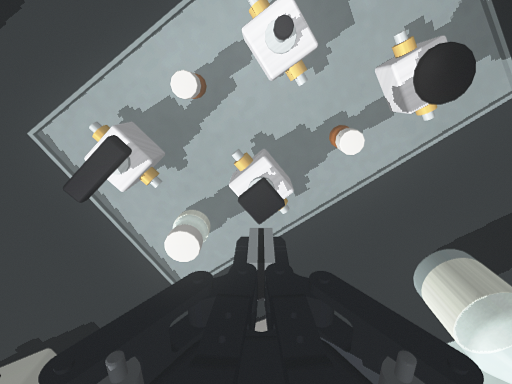

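View pics/scene2.png

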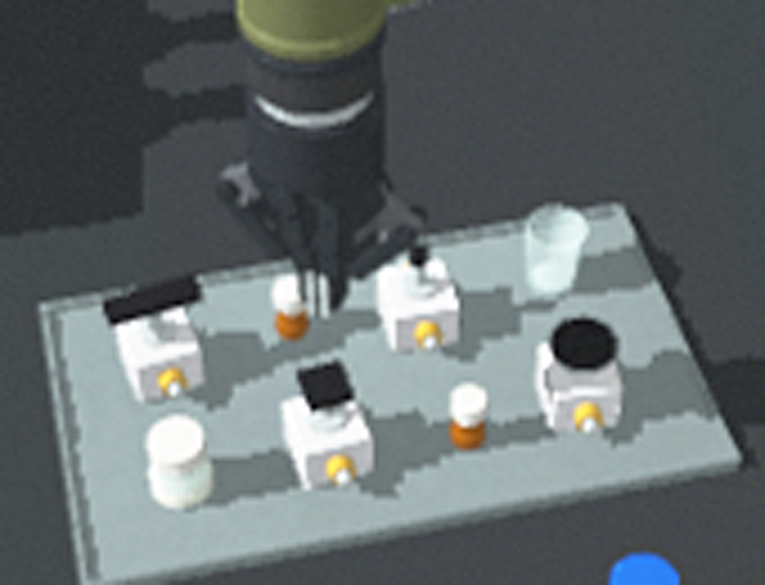

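The round head now reads about 0.072, down from 0.083, and nothing else has moved. Square head corners in the wrist view: (238,200), (263,178), (285,200), (261,222).

Run:
```python
from h import *
c=dict(np.load("w2.npz"))
print("sq",ray(c,261.7,200,.084).round(4),"depth",pt(c,262,200,c["depth"][200,262]).round(4))
print("bar",ray(c,97.5,168,.084).round(4),pt(c,97,168,c["depth"][168,97]).round(4))
for a,b in [((238,200),(263,178)),((263,178),(285,200))]: print(np.linalg.norm(ray(c,*a,.084)-ray(c,*b,.084)).round(4))
```

```text
sq [ 0.5959 -0.0531  0.084 ] depth [ 0.5962 -0.0529  0.0836]
bar [ 0.5136 -0.1606  0.084 ] [ 0.5135 -0.1607  0.0845]
0.0285
0.0268
```

TCP is already centred on the square to within 1–2 mm. Press straight down.

Request:
jog_arm(moves="1 0 0 0.03 0;1 0 0 0.055 0;1 0 0 0.06 0;1 0 0 0.063 0;1 0 0 0.066 0;1 0 0 0.068 0;1 0 0 0.07 0;1 0 0 0.072 0;1 0 0 0.074 0;1 0 0 0.076 0;1 0 0 0.078 0;1 0 0 0.08 0;1 0 0 0.08 0;1 0 0 0.08 0")

```text
time_s: 7.12
tcp_pos: [0.5987, -0.0542, 0.0718]
tcp_rot: [[-0.902, 0.431, 0.001], [0.431, 0.902, 0.0], [-0.001, 0.001, -1.0]]
wrist_force: [1.5, 1.4, 6.3]
finger_gap: 0.0001
```

The reading of 6.3 N at 71.8 mm again matches the stop. On to the bar.

Request:
jog_arm(moves="1 0 0 -0.02 0;1 0 0 -0.06 0;1 0 0 -0.08 0;1 0.028 -0.135 -0.08 0;1 0.028 -0.135 -0.08 0;1 0.028 -0.135 -0.08 0;1 0.028 -0.135 -0.08 0;1 0.028 -0.135 -0.08 0;1 0.028 -0.135 -0.08 0")

```text
time_s: 8.25
tcp_pos: [0.5153, -0.1629, 0.1511]
tcp_rot: [[-0.903, 0.43, -0.0], [0.43, 0.903, 0.0], [0.0, 0.0, -1.0]]
wrist_force: [0.4, 0.1, -0.2]
finger_gap: 0.0002
```

```bash
python3 look.py w3
python3 - <<'E'
from rig import viewer
from h import *
c=viewer.read_camera("scene")
for u,v in [(299,190),(242,200),(241,202),(203,181)]: print(u,v,pt(c,u,v,c["depth"][v,u]).round(4), c["image"][v,u])
E
```

```text
8.25 tcp [ 0.5153 -0.1629  0.1511] gap 0.0002 F [ 0.41  0.13 -0.15]
[[-0.903, 0.43, -0.0], [0.43, 0.903, 0.0], [0.0, 0.0, -1.0]]
[[0.43, 0.853, 0.296, 0.438], [0.903, -0.406, -0.141, -0.127], [0.0, 0.327, -0.945, 0.293], [0.0, 0.0, 0.0, 1.0]]
[64.5 57.9] [    0     0   170   168 16896] [ 0.3238 -0.288   0.0009] [ 0.3567 -0.2415  0.085 ]
[463.3  67.2] [449  58  27  21 293] [0.4847 0.0143 0.081 ] [0.4839 0.0117 0.085 ]
[ 10.7 353.2] [   0  319   28   64 1232] [ 0.6077 -0.6204 -0.0015] [ 0.5577 -0.4751  0.085 ]
299 190 [0.5717 0.1163 0.0738] [40 43 43]
242 200 [ 0.5934 -0.0543  0.0705] [42 44 47]
241 202 [ 0.6031 -0.0578  0.0734] [43 44 45]
203 181 [ 0.52   -0.1668  0.0835] [40 40 43]
```

View pics/w3.png

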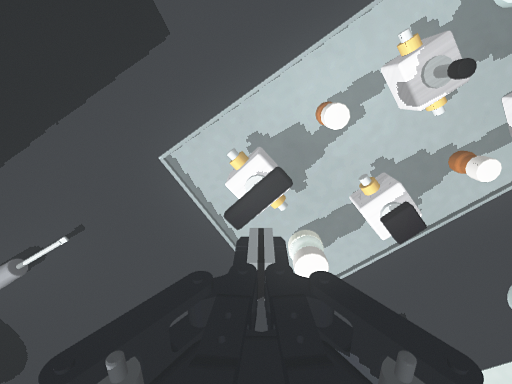

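The square is down too (about 0.072). The bar is centred at about (259,198), under the TCP just as the square was, so I press.

Request:
jog_arm(moves="1 0 0 0.03 0;1 0 0 0.055 0;1 0 0 0.06 0;1 0 0 0.063 0;1 0 0 0.066 0;1 0 0 0.068 0;1 0 0 0.07 0;1 0 0 0.072 0;1 0 0 0.074 0;1 0 0 0.076 0;1 0 0 0.078 0;1 0 0 0.08 0;1 0 0 0.08 0;1 0 0 0.08 0")

```text
time_s: 10.1
tcp_pos: [0.5152, -0.1641, 0.0717]
tcp_rot: [[-0.902, 0.431, 0.001], [0.431, 0.902, -0.0], [-0.001, 0.0, -1.0]]
wrist_force: [1.7, -0.4, 6.4]
finger_gap: -0.0004
```

Same result at the bar (6.4 N at 71.7 mm). I'll lift clear and then check.

Request:
jog_arm(moves="1 0 0 -0.02 0;1 0 0 -0.06 0;1 0 0 -0.12 0;1 0 0 -0.15 0;1 0.1 0 -0.15 0;1 0.1 0 -0.15 0;1 0.1 0 -0.15 0;1 0.1 0 -0.15 0;1 0.1 0 -0.15 0")

```text
time_s: 11.22
tcp_pos: [0.425, -0.1211, 0.221]
tcp_rot: [[-0.902, 0.431, -0.0], [0.431, 0.902, -0.0], [0.0, -0.0, -1.0]]
wrist_force: [0.3, 0.3, -1.4]
finger_gap: -0.0002
```

```bash
python3 look.py w4
python3 - <<'E'
from rig import viewer
from h import *
c=viewer.read_camera("scene");cv2.imwrite("pics/scene4.png",cv2.resize(c["image"][115:245,170:340,::-1],None,fx=4.5,fy=4.5,interpolation=cv2.INTER_CUBIC))
o=dict(np.load("scene0.npz"))
for n,(u0,v0,u1,v1) in dict(round=(292,182,308,196),square=(236,195,249,207),bar=(192,176,215,189),pin=(260,169,266,175)).items():
    r=[]
    for k in (o,c):
        z=[pt(k,u,v,k["depth"][v,u])[2] for v in range(v0,v1) for u in range(u0,u1) if k["image"][v,u].max()<60]
        z=[q for q in z if .06<q<.09]
        r.append(np.percentile(z,[50,90]).round(4) if z else None)
    print(n,r)
E
```

```text
11.225 tcp [ 0.425  -0.1211  0.221 ] gap -0.0002 F [ 0.28  0.33 -1.4 ]
[[-0.902, 0.431, -0.0], [0.431, 0.902, -0.0], [0.0, -0.0, -1.0]]
[[0.431, 0.852, 0.295, 0.348], [0.902, -0.408, -0.141, -0.085], [-0.0, 0.327, -0.945, 0.362], [0.0, 0.0, 0.0, 1.0]]
round [array([0.0826, 0.085 ]), array([0.0715, 0.074 ])]
square [array([0.0826, 0.0844]), array([0.0718, 0.0743])]
bar [array([0.0822, 0.0846]), array([0.0713, 0.0735])]
pin [array([0.0793, 0.0817]), array([0.0797, 0.083 ])]
```

View pics/scene4.png

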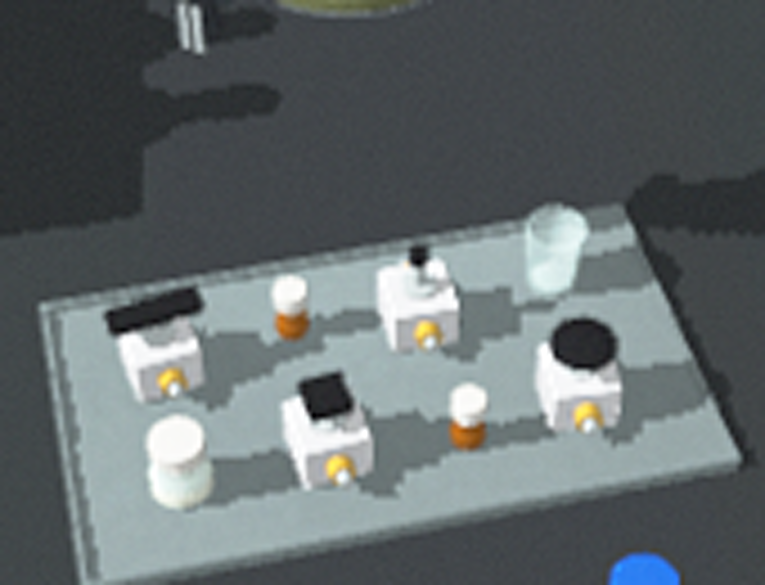

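View pics/w4.png

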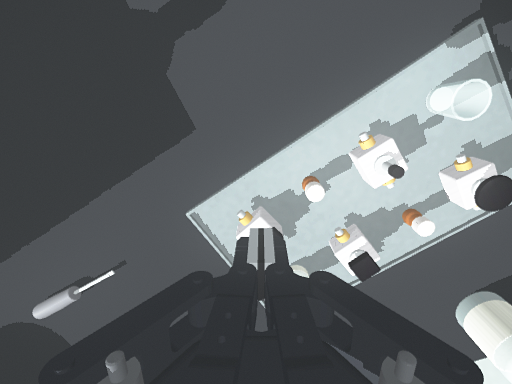

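All three heads are about 11 mm lower, the pin is unchanged, the glassware is standing where it was, and the hand is clear at z = 0.22.

```bash
python3 -c "
from rig import job; print(job.sign_off())"
```

```text
the job is handed in; nothing more can be done
None
```

I pressed the round, square and bar valves home in that order with the shut fingertips, then lifted the hand clear and handed the job in at about 11 s. No verdict is reported on hand-in.

| Valve | Fingertip at end of press | Force at end of press | Head height before → after (scene depth, median) |
|---|---|---|---|
| Round | 71.6 mm | 6.3 N | 82.6 → 71.5 mm |
| Square | 71.8 mm | 6.3 N | 82.6 → 71.8 mm |
| Bar | 71.7 mm | 6.4 N | 82.2 → 71.3 mm |
| Pin | not touched | – | 79.3 → 79.7 mm |

- **Pressed home:** The force and fingertip height at each valve match a head on its stop with its cushion compressed by just over 2 mm. The depth readings sit about 2 mm below the nominal heights (74 mm when home), which is within the stated calibration, so I relied on the difference of about 11 mm.
- **Pin valve:** Its height is unchanged within the depth noise.
- **Bystanders:** In the last pictures the vials, jar and beaker look unmoved and upright. I checked them by eye, not by measuring. The driver was in the final wrist picture, but I did not compare its position with the start. The reagent was not in the final pictures; the arm crossed that area with the fingertips at about 0.23 m, above its 0.15 m height.
- **Hand:** It finished at z = 0.22 m, touching nothing.

No check failed or disagreed.

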